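# Start the noodle cutter and keep it feeding

## Robot

A 6-joint arm with a two-finger parallel gripper is mounted at the origin on the work surface. World frame = base frame: x ahead of the robot, y to its left, z up, the work surface at z = 0. Lengths are in m, angles in rad, forces in N, time in s.
With the tool pointing down it reaches from about 0.35 to 0.775 m from the base axis. Payload 5.5 kg.
Tool frame: the origin (TCP) lies on the centre line of the jaws, within the pads' length; the fingertips stand 11 mm ahead of it and the grasp point (between the pads) lies 8 mm behind it; z points along the fingers, y is the line along which they close (so a half turn about z gives the same grasp; the last joint's range is limited). The gripper opens to 85 mm and grips with 20 to 120 N. Pads are 22 mm wide; open, the fingers measure 114 mm over their backs; the gripper's body (76 mm by 85 mm) begins 54 mm behind the grasp point. The pads swing forward as they close: fully open they stand 13 mm farther back than shut.
Start: joints at [1.195, 0.313, 0.046, 1.304, 0, 1.431], TCP at [0.134, 0.559, 0.242] pointing down, gripper open.
Joint ranges: [-2.76, 2.76], [-0.86, 1.69], [-1.03, 1.26], [-2.2, 2.34], [-1.47, 1.5], [-3.14, 3.14]. Speed limits (rad/s): [2.57, 2.57, 3.14, 3.14, 3.14, 3.14].

## Interface

Orientations are given as a unit quaternion [w, x, y, z].
In Python, from workcell import get_state, eyes, env gives the robot as it stands.
- The arm moves only by the shell command python3 -m inch 'ROWS' [OPENING] [FORCE]. ROWS is JSON, one flat list of numbers, 4 for each row, row after row: the shift along the tool's x, y, z in cm, then the turn about the tool's z in rad. A call has exactly 5 rows; each row shifts and turns the commanded pose from where the row before left it, along the tool's axes as they then stand; what a row does not reach is not made up. A row lasts 1/12 s, in which the tool goes at most 41.7 mm and 7.16 degrees, less where a joint would pass 70% of its speed; a pose out of reach is approached as far as the arm can. A call is refused whole if a number of a shift passes 4.17 or a number of a turn 0.125, either way. A call with a gripper value outside its range is refused whole. OPENING is the opening, from -1 (shut) to 1 (fully open), set as the call begins (- or left out, the last holds). The fingers move at their own pace and stop on an object; FORCE is the grip in N (left out, the last holds). Time passes only in rows, so rows that do not move let the fingers close, or fill a call up. It gives the time, the measured TCP pose, the force, the opening and the grip force at its end, in the units of the state.
- get_state(): the state, without advancing time (a new reading comes with each control period).
- eyes.read_camera(name): name is "side" or "top" or "wrist"; returns the picture (480x640x3 uint8, red, green, blue); there is no depth.
- eyes.camera_info(name): a dict with "fovy" (degrees; the focal length in pixels is half the picture's height over the tangent of half this angle, whatever the lens; pixels are square), "cx", "cy" (the principal point, pixels), "D" ([k1, k2, p1, p2, k3] as OpenCV has them; the pictures are not rectified), "xyz" and "orientation" of the camera in the world. Camera axes: x right, y down, z forward; pixel columns grow to the right and rows downward; lengths in m; the calibration is good to about 2 mm. A picture is of the moment at which its call begins: read the wrist's pose just before it. camera_info takes no time and is no camera call; for the wrist camera it gives the pose at the moment of the call.
- env.hand_in(): hands the job in; it is judged then, once.
The state is a dict: "clock": time; "joint_pos": joint angles; "qvel": joint speeds; "tau": joint torques, N m; "tcp_pos": TCP position; "orientation": TCP orientation; "wrist_force": force on the tool from outside, world axes, zero at the start; "ft_torque": the same for the moment, N m; "finger_gap": finger opening in m; "grip_force": force on a finger pad.
Only numpy, scipy, OpenCV 4.12 (cv2) and the standard library are available. Lean on these libraries where they do the work, as an engineer would, in place of code of your own. Each camera call takes 0.05 s, during which the arm holds its last target. There are 200 camera calls.

## Task

Get the noodle cutter running: push its orange-edged guard right down shut, then press the dotted end of the black rocker on the control box all the way down to switch the power on, then press the green key fully down and finish with your fingertips still holding it down. Do not press the red or the blue key, keep to that order, and pick up or move none of the things standing around.

Things in the scene. Friction and masses are not known exactly. Their poses are not given: they have to be found in the camera images.
- cutter: white noodle cutting machine, fixed, 240 (x) x 260 (y) mm, 110 mm high without the guard; two ribbed steel rollers lie in its open top between 22 mm side walls. Origin: centre of its underside, on the table; x points to its back (away from the robot at yaw 0), y to its left, z up. It stands to the left or to the right of the control box
- guard (a joint): hinge of the cutter's guard, a clear flap with an orange frame, 140 mm from hinge to free front edge, 224 mm wide, 6 mm thick; value in rad: 0 = shut (lying flat), larger = free front edge raised; at most 0.7. A stiff hinge: it stays where it is left, and 1 to 3 N straight down near the front edge push it shut
- guard_hinge (a point): middle of the guard's hinge line, 55 mm behind the cutter's origin (its +x) and 112 mm above the table; the hinge line runs along the cutter's y
- guard_press (a point): point on the upper face of the guard on its orange front strip, midway across, 20 mm from the free edge; it moves with the guard, and is 118 mm above the table when the guard is shut
- control_box: grey control box, fixed, 200 x 200 mm, 70 mm high, with four switch units on its flat top in a two by two pattern, 90 mm from centre to centre; which unit is in which place changes. Origin: centre of its underside, on the table; x points to its back, y to its left
- power (a joint): power rocker, a black plate 66 mm long (along the control box's x) and 36 mm wide, pivoting about its middle on a grey base 78 x 50 mm; value in rad: about 0 = off, the end with the white dot raised; 0.4 = on, the dotted end fully down. The dotted end is the far end, towards the control box's +x. It stays where it is left; about 2.5 N on the dot tips it
- power_dot (a point): centre of the white dot on the rocker's upper face, 22 mm from its pivot, moves with it; about 96 mm above the table when off, 88 mm when on
- run_key (a joint): push key, a round green cap 38 mm across on a round black housing 54 mm across; value in m: 0 = up, 0.008 = fully down, springs back when let go; 2 N starts it moving, 7 N holds it fully down. The key to hold down to run the cutter
- run_key_top (a point): centre of the top face of the green cap, moves with it; 90 mm above the table when the key is up, 82 mm when fully down
- stop_key (a joint): push key, a round red cap 38 mm across on a round black housing 54 mm across; value in m: 0 = up, 0.008 = fully down, springs back when let go; 2 N starts it moving, 7 N holds it fully down. Must not be pressed
- stop_key_top (a point): centre of the top face of the red cap, moves with it; 90 mm above the table when the key is up, 82 mm when fully down
- reverse_key (a joint): push key, a round blue cap 38 mm across on a round black housing 54 mm across; value in m: 0 = up, 0.008 = fully down, springs back when let go; 2 N starts it moving, 7 N holds it fully down. Must not be pressed
- reverse_key_top (a point): centre of the top face of the blue cap, moves with it; 90 mm above the table when the key is up, 82 mm when fully down
- tin: loose can 44 mm across, 70 mm high, standing on the cutter's flat top behind the guard; origin at the centre of its underside; leave alone
- brush: loose brush 150 mm long lying on the table in front of the control box; leave alone
- spoon: loose wooden spoon 150 mm long lying on the table in front of the cutter; leave alone
- teacup: loose blue cup 72 mm across, 75 mm high, on the table behind the control box; leave alone
- jar: loose glass jar with white lid, 80 mm across, 110 mm high, at the far side of the table; leave alone

How it is judged:
By the outcome, as a careful person would: the job done as asked, in the order asked, and still so for the second after the job is handed in, while the arm keeps its last pose, push and grip.
It also fails if it takes over 42 s, if anything falls off the work surface, if the arm or the gripper's body presses on something with over 40 N, if the wrist force passes 120 N, or if a joint passes its speed limit or range.

## Working session

There is one attempt and no reset: what is moved stays moved. The work goes in short steps, Python scripts to look and compute and a shell command to move; the robot and the scene stay as the last step left them, time stands still between calls to the robot, and variables do not carry over. Pictures are saved under pics/ and viewed, at most 10 in all, crops included, and the job is handed in when it is done.

```bash
mkdir -p pics; ls; cat > h.py <<'E'
import numpy as np, cv2
from scipy.spatial.transform import Rotation as R
from workcell import get_state, eyes, env
def rot(q): return R.from_quat([q[1],q[2],q[3],q[0]]).as_matrix()
def shot(name,fn=None):
    ci=eyes.camera_info(name); im=eyes.read_camera(name)
    if fn: cv2.imwrite('pics/'+fn,im[:,:,::-1])
    return im,ci
def K(ci):
    f=240/np.tan(np.radians(ci['fovy'])/2); return np.array([[f,0,ci['cx']],[0,f,ci['cy']],[0,0,1.]])
def ray(ci,uv):
    p=cv2.undistortPoints(np.array([[uv]],float),K(ci),np.array(ci['D'],float))[0,0]
    return np.array(ci['xyz']),rot(ci['orientation'])@np.array([p[0],p[1],1])
def onplane(ci,uv,z):
    o,d=ray(ci,uv); return o+d*(z-o[2])/d[2]
def proj(ci,P):
    M=rot(ci['orientation']).T; rv=cv2.Rodrigues(M)[0]
    return cv2.projectPoints(np.array(P,float).reshape(-1,3),rv,-M@np.array(ci['xyz']),K(ci),np.array(ci['D'],float))[0][:,0]
def cross(c1,u1,c2,u2):
    o1,d1=ray(c1,u1);o2,d2=ray(c2,u2)
    A=np.stack([d1,-d2],1);t=np.linalg.lstsq(A,o2-o1,rcond=None)[0]
    a,b=o1+t[0]*d1,o2+t[1]*d2; return (a+b)/2,np.linalg.norm(a-b)
E
python3 - <<'E'
from h import *
for n in ('top','side'):
    im,ci=shot(n,n+'1.png'); print(n,ci)
s=get_state(); print(s['clock'],s['tcp_pos'],s['orientation'],s['finger_gap'],s['wrist_force'])
E
```

```text
pics
top {'fovy': 49.893716206018134, 'cx': 322.3975523055957, 'cy': 241.4859159322681, 'D': array([-0.08443442,  0.        ,  0.        ,  0.        ,  0.        ]), 'xyz': array([ 4.29091270e-01, -2.88333564e-04,  1.18913473e+00]), 'orientation': array([ 0.04598602, -0.69983206,  0.71139757, -0.04509858])}
side {'fovy': 54.215181684492464, 'cx': 321.27220161270407, 'cy': 242.20988178902638, 'D': array([-0.10282724,  0.        ,  0.        ,  0.        ,  0.        ]), 'xyz': array([0.40345378, 0.50051952, 0.72824829]), 'orientation': array([ 0.05425146, -0.17573877,  0.92573666, -0.33043046])}
0.1 [0.13416464 0.55868291 0.24149832] [-2.10992124e-04  1.17619217e-01  9.93058432e-01 -7.91417626e-04] 0.08547500878253456 [ 0.05853036 -0.2642056  -0.52534066]
```

View pics/top1.png

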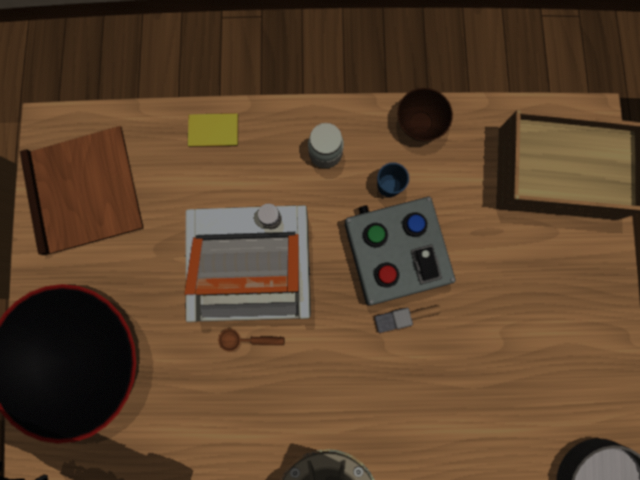

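View pics/side1.png

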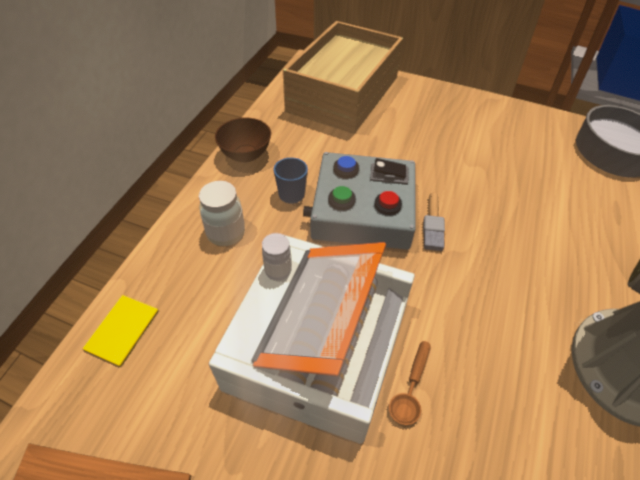

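The top view shows the cutter at about (248,263) with its guard raised, a tin at (268,215), and the control box at (400,250). On the box, green is at (375,234), blue (417,224), red (387,274) and the rocker (426,263), with its dot at (425,254). In the side view the box is beyond the cutter, and the guard's front edge runs from (380,250) to (340,370). Next I'll measure these.

```bash
cat > m.py <<'E'
from h import *
def masks(im):
    hsv=cv2.cvtColor(im,cv2.COLOR_RGB2HSV); r=lambda lo,hi:cv2.inRange(hsv,np.array(lo),np.array(hi))
    return {'green':r((50,120,40),(80,255,255)),'blue':r((108,150,60),(130,255,255)),'red':r((0,200,80),(3,255,255))|r((174,180,80),(180,255,255)),'orange':r((4,200,120),(14,255,255)),'yell':r((25,150,80),(35,255,255))}
def biggest(m,win=None):
    if win is not None:
        k=np.zeros_like(m);k[win[1]:win[3],win[0]:win[2]]=1;m=m*k
    n,l,s,c=cv2.connectedComponentsWithStats(m); i=1+np.argmax(s[1:,4]); return c[i],s[i],l==i
E
python3 - <<'E'
from m import *
wins={'top':(340,195,460,310),'side':(310,145,420,230)}
C={}
for n in ('top','side'):
    im,ci=shot(n); M=masks(im); C[n]=ci
    for k in ('green','blue','red'):
        c,s,_=biggest(M[k],wins[n]); C[n,k]=c; print(n,k,c.round(1),s, onplane(ci,c,.09).round(4))
    w=(415,243,440,262) if n=='top' else (372,157,390,172)
    g=cv2.cvtColor(im,cv2.COLOR_RGB2GRAY); c,s,_=biggest(((g>150)*255).astype(np.uint8),w); C[n,'dot']=c
    print(n,'dot',c.round(1),s,onplane(ci,c,.096).round(4))
    ow=(180,225,305,300) if n=='top' else (250,238,392,378)
    c,s,l=biggest(M['orange'],ow); print(n,'orange',c,s)
    big=cv2.resize(im[195:335,170:320] if n=='top' else im[220:450,205:425],None,fx=4 if n=='top' else 2.6,fy=4 if n=='top' else 2.6,interpolation=cv2.INTER_CUBIC); cv2.imwrite(f'pics/{n}_cut.png',big[:,:,::-1])
for k in ('green','blue','red','dot'): print(k,*cross(C['top'],C['top',k],C['side'],C['side',k]))
E
```

```text
top green [376.  233.5] [368 225  17  18 243] [ 0.5871 -0.1158  0.09  ]
top blue [416. 223.] [408 215  17  17 231] [ 0.6085 -0.2032  0.09  ]
top red [387.4 273.9] [380 266  16  17 215] [ 0.4995 -0.1375  0.09  ]Traceback (most recent call last):
  File "<stdin>", line 9, in <module>
  File "m.py", line 8, in biggest
    n,l,s,c=cv2.connectedComponentsWithStats(m); i=1+np.argmax(s[1:,4]); return c[i],s[i],l==i
                                                     ~~~~~~~~~^^^^^^^^^
    return _wrapfunc(a, 'argmax', axis=axis, out=out, **kwds)
    return bound(*args, **kwds)
ValueError: attempt to get argmax of an empty sequence
```

```bash
python3 - <<'E'
from m import *
im,ci=shot('wrist','w1.png'); print(ci['xyz'],ci['orientation'],ci['fovy'])
E
```

```text
[0.05361349 0.57841477 0.3727749 ] [0.12863291 0.77457473 0.61104341 0.100566  ] 61.28373288994055
```

View pics/w1.png

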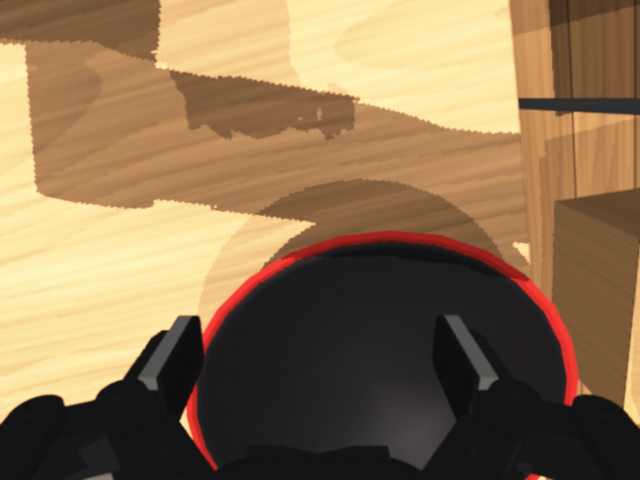

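The wrist picture shows a black wok with a red rim right under the open fingers, so the first move has to go straight up. The key spacing from the top view is 90.0 and 90.2 mm, as specified. Next are the dot and the guard.

```bash
python3 - <<'E'
from m import *
wins={'top':(340,195,460,310),'side':(310,145,420,230)}
C={}
for n in ('top','side'):
    im,ci=shot(n); M=masks(im); C[n]=ci
    for k in ('green','blue','red'):
        c,s,_=biggest(M[k],wins[n]); C[n,k]=c
        if n=='side': print(n,k,c.round(1),s, onplane(ci,c,.09).round(4))
    w=(415,243,440,262) if n=='top' else (372,157,390,172)
    g=cv2.cvtColor(im,cv2.COLOR_RGB2GRAY); p=g[w[1]:w[3],w[0]:w[2]]; print('max',p.max())
    c,s,_=biggest(((g>.7*p.max())*255).astype(np.uint8),w); C[n,'dot']=c
    print(n,'dot',c.round(1),s,onplane(ci,c,.096).round(4))
    big=cv2.resize(im[195:335,170:320] if n=='top' else im[220:450,205:425],None,fx=4 if n=='top' else 2.6,fy=4 if n=='top' else 2.6,interpolation=cv2.INTER_CUBIC)
    cv2.imwrite(f'pics/{n}_cut.png',np.clip(big[:,:,::-1]*(1.6 if n=='top' else 1.),0,255))
for k in ('green','blue','red','dot'): print(k,*cross(C['top'],C['top',k],C['side'],C['side',k]))
E
```

```text
max 140
top dot [425.4 253.5] [423 251   6   6  31] [ 0.5414 -0.2197  0.096 ]
side green [341.6 192.4] [334 188  17  10 134] [ 0.5899 -0.1171  0.09  ]
side blue [346.5 161.5] [340 157  14   9  96] [ 0.6107 -0.2055  0.09  ]
side red [388.8 197.8] [380 192  18  13 172] [ 0.5013 -0.1376  0.09  ]
max 216
side dot [380.  163.5] [377 162   7   4  26] [ 0.5438 -0.2191  0.096 ]
green [ 0.5880801  -0.11548504  0.0917798 ] 0.002626266996261037
blue [ 0.60902695 -0.2026944   0.09251937] 0.001697551477669331
red [ 0.50043633 -0.13744703  0.09018215] 0.0017090829274601892
dot [ 0.54263886 -0.21968449  0.09550072] 0.0024291631671204948[ WARN:0@1.488] global loadsave.cpp:1063 imwrite_ Unsupported depth image for selected encoder is fallbacked to CV_8U.
```

View pics/top_cut.png

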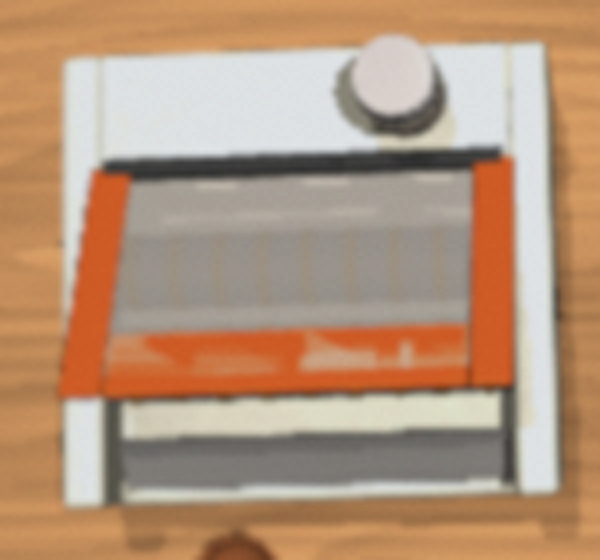

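View pics/side_cut.png

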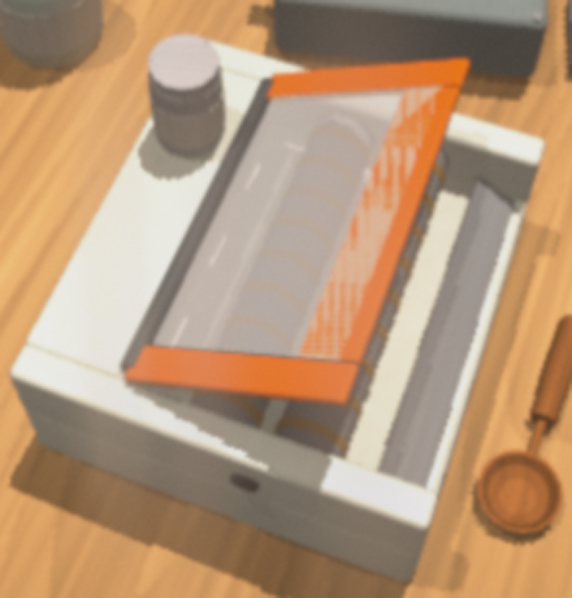

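The crops show the cutter's top outline at crop corners (65,60), (544,43), (557,492) and (66,503). The raised guard's free corners are at (62,396) and (512,385) in the top crop, and at (350,402) and (468,60) in the side crop. The tin is well behind the hinge bar.

```bash
python3 - <<'E'
from m import *
t=eyes.camera_info('top'); s=eyes.camera_info('side')
T=lambda p:(p[0]/4+170,p[1]/4+195); S=lambda p:(p[0]/2.6+205,p[1]/2.6+220)
c=[onplane(t,T(p),.11) for p in [(65,60),(544,43),(557,492),(66,503)]]   # BL BR FR FL
for p in c: print('corner',p.round(4))
print('sizes', [np.linalg.norm(c[i]-c[(i+1)%4]).round(4) for i in range(4)])
o=np.mean(c,0); y=(c[0]+c[3]-c[1]-c[2])[:2]; y/=np.linalg.norm(y); x=np.array([y[1],-y[0]])
L,e1=cross(t,T((62,396)),s,S((350,402))); Rr,e2=cross(t,T((512,385)),s,S((468,60)))
print('free',L,e1,Rr,e2, 'w',np.linalg.norm(L-Rr))
h=o[:2]+.055*x; F=(L+Rr)/2; d=(h-F[:2])@x
print('origin',o,'yaw',np.arctan2(x[1],x[0]),'hinge',h,'F dist',d,'lat',(F[:2]-h)@y,'ang',np.arctan2(F[2]-.115,d),'len',np.hypot(d,F[2]-.115))
print('hinge meas',[onplane(t,T(p),.115).round(4) for p in [(103,165),(501,152)]])
print('press100',h-.1*x,'shutpress',h-.12*x)
g,b,r=[np.array(v) for v in ((.5885,-.1162),(.6095,-.2035),(.5005,-.1375))]
print('box yaw',np.arctan2(*(g-r)[::-1]),np.arctan2((g-b)[1],(g-b)[0])-np.pi/2)
st=get_state(); print(st['clock'],rot(st['orientation']).round(3))
E
```

```text
corner [0.6418 0.2903 0.11  ]
corner [0.6463 0.0336 0.11  ]
corner [0.4095 0.0298 0.11  ]
corner [0.407 0.286 0.11 ]
sizes [np.float64(0.2567), np.float64(0.2368), np.float64(0.2562), np.float64(0.2348)]
free [0.45990384 0.26990153 0.18029409] 0.0011881352515794598 [0.46448601 0.04911882 0.18240616] 0.003450208264665791 w 0.22084035402757152
origin [0.52612767 0.15991038 0.11      ] yaw 0.013653299781109038 hinge [0.58112254 0.16066128] F dist 0.11893224404488617 lat 0.00047270541453882267 ang 0.5088742768235641 len 0.1361881693780159
hinge meas [array([0.5839, 0.2675, 0.115 ]), array([0.5873, 0.0568, 0.115 ])]
press100 [0.48113186 0.159296  ] shutpress [0.46113372 0.15902294]
box yaw 0.2374781340821382 0.23606479873772113
0.3 [[-0.972  0.234 -0.   ]
 [ 0.234  0.972 -0.001]
 [ 0.    -0.001 -1.   ]]
```

The guard angle comes out at 0.51 rad with a measured length of 136 mm, which fits the 140 mm given. The box yaw is 0.237 by both key pairs. I'll move over the guard with the gripper shut, lifting first.

```bash
python3 -m inch '[0,0,-3,0, -2.85,-2.05,0,0, -2.85,-2.05,0,0, -2.85,-2.05,0,0, -2.85,-2.05,0,0]' -1 40; python3 -m inch '[-2.85,-2.05,0,0, -2.85,-2.05,0,0, -2.85,-2.05,0,0, -2.85,-2.05,0,0, -2.85,-2.05,0,0]'; python3 -m inch '[-2.85,-2.05,0,0, -2.85,-2.05,0,0, -2.85,-2.05,0,0, -2.85,-2.05,0,0, 0,0,0,0]'; python3 -c "
from h import *
s=get_state();print(s['joint_pos'],s['wrist_force'])"
```

```text
clock: 0.72
tcp_pos: [0.2266, 0.4517, 0.2724]
orientation: [0.0, 0.117, 0.993, 0.0]
wrist_force: [0.2, 0.2, -0.8]
finger_gap: 0.0259
grip_force: 0.0
clock: 1.13
tcp_pos: [0.3414, 0.3184, 0.2725]
orientation: [0.0, 0.118, 0.993, 0.0]
wrist_force: [0.7, -0.1, -0.1]
finger_gap: 0.0
grip_force: 0.0
clock: 1.55
tcp_pos: [0.4361, 0.2095, 0.2721]
orientation: [0.001, 0.121, 0.993, -0.001]
wrist_force: [0.2, 0.5, -0.1]
finger_gap: -0.0002
grip_force: 0.0
[ 0.28303041  0.12726291 -0.11853512  1.32335637 -0.00196327  0.52503447] [ 0.19198992  0.4577559  -0.1202701 ]
```

```bash
python3 -m inch '[-2.7,-2,0,0, -2.6,-1.95,0,0, 0,0,2,0, 0,0,3,0, 0,0,1.5,0]'; python3 -m inch '[0,0,0.5,0, 0,0,0.5,0, 0,0,0.5,0, 0,0,0.5,0, 0,0,0.5,0]'; python3 -m inch '[0,0,0.5,0, 0,0,0.5,0, 0,0,0.5,0, 0,0,0.5,0, 0,0,0.5,0]'
```

```text
clock: 1.97
tcp_pos: [0.4739, 0.1621, 0.2048]
orientation: [-0.001, 0.118, 0.993, -0.0]
wrist_force: [0.8, -0.1, -1.0]
finger_gap: -0.0003
grip_force: 0.0
clock: 2.38
tcp_pos: [0.4754, 0.1631, 0.1831]
orientation: [0.001, 0.117, 0.993, 0.0]
wrist_force: [0.8, -0.0, 1.2]
finger_gap: 0.0
grip_force: 0.5
clock: 2.8
tcp_pos: [0.4746, 0.1627, 0.1568]
orientation: [0.0, 0.118, 0.993, 0.0]
wrist_force: [-0.0, 0.7, 0.3]
finger_gap: 0.0001
grip_force: 0.5
```

```bash
python3 -m inch '[0,0,0.5,0, 0,0,0.5,0, 0,0,0.5,0, 0,0,0.5,0, 0,0,0.5,0]'; python3 -m inch '[0,0,0.3,0, 0,0,0.2,0, 0,0,0.2,0, 0,0,0.2,0, 0,0,0,0]'; python3 - <<'E'
from h import *
im,ci=shot('side'); cv2.imwrite('pics/g1.png',cv2.resize(im[220:450,205:425],None,fx=2,fy=2)[:,:,::-1])
s=get_state();print(s['tcp_pos'],s['wrist_force'])
E
```

```text
clock: 3.22
tcp_pos: [0.4745, 0.1627, 0.1317]
orientation: [-0.0, 0.118, 0.993, 0.0]
wrist_force: [-0.3, 0.1, 2.1]
finger_gap: -0.0002
grip_force: 0.5
clock: 3.63
tcp_pos: [0.4745, 0.1627, 0.1286]
orientation: [0.002, 0.117, 0.993, 0.0]
wrist_force: [-16.1, -3.1, 42.4]
finger_gap: -0.0003
grip_force: 21.0
[0.47454004 0.16271789 0.12860798] [-15.51002087  -3.70821563  41.92697744]
```

View pics/g1.png

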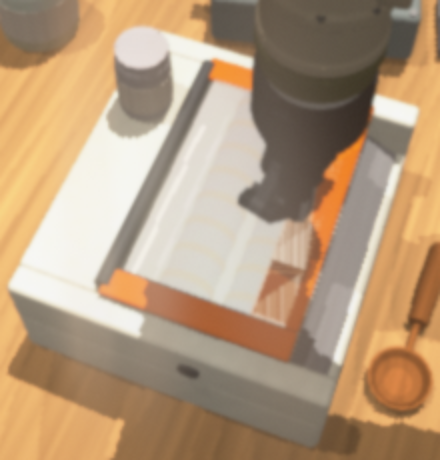

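The picture shows the guard lying flat, and TCP z of 0.1286 matches shut. The push at the bottom was firmer than needed (42 N), so I'll be gentler on the keys. Next I lift, cross to the dot, and turn to line up with the box.

```bash
python3 -m inch '[0,0,-2,0, 0,0,-4,0, 0,0,-4,0, -1.6,-3.54,0,0, -1.6,-3.54,0,0]'; python3 -m inch '[-1.6,-3.54,0,0, -1.6,-3.54,0,0, -1.6,-3.54,0,0, -1.6,-3.54,0,0, -1.6,-3.54,0,0]';  python3 -m inch '[-1.6,-3.54,0,0, -1.6,-3.54,0,0, -1.6,-3.54,0,0, 0,0,0,-0.118, 0,0,0,-0.118]'; python3 -m inch '[0,0,0,-0.118, 0,0,0,-0.118, 0,0,0,0, 0,0,0,0, 0,0,0,0]'; python3 - <<'E'
from h import *
s=get_state();print(s['tcp_pos'],s['wrist_force'],s['joint_pos']); Rm=rot(s['orientation']); print(Rm.round(3))
print('go cm', 100*Rm.T@(np.array([.5464,-.2188,.11])-s['tcp_pos']))
im,ci=shot('side'); cv2.imwrite('pics/p1.png',cv2.resize(im[110:410,205:425],None,fx=2,fy=2)[:,:,::-1])
E
```

```text
clock: 4.1
tcp_pos: [0.4913, 0.0871, 0.2265]
orientation: [0.004, 0.115, 0.993, 0.001]
wrist_force: [0.6, -0.6, -0.7]
finger_gap: -0.0001
grip_force: 0.0
clock: 4.52
tcp_pos: [0.5259, -0.1065, 0.2232]
orientation: [0.0, 0.118, 0.993, -0.0]
wrist_force: [1.0, 0.4, 0.5]
finger_gap: 0.0003
grip_force: 0.0
clock: 4.93
tcp_pos: [0.5477, -0.2219, 0.2223]
orientation: [-0.0, -0.001, 1.0, 0.0]
wrist_force: [-0.1, 0.9, -0.1]
finger_gap: 0.0004
grip_force: 0.0
clock: 5.35
tcp_pos: [0.5476, -0.2189, 0.2231]
orientation: [0.0, -0.116, 0.993, 0.0]
wrist_force: [0.0, 0.1, -0.9]
finger_gap: -0.0004
grip_force: 0.0
[ 0.54757383 -0.21890254  0.22310604] [ 0.01499811  0.13927441 -0.93336986] [-5.16420873e-01  3.47605776e-01  4.76445889e-02  1.27087279e+00
  6.96403288e-05 -7.49831872e-01]
[[-0.973 -0.231  0.   ]
 [-0.231  0.973  0.   ]
 [-0.     0.    -1.   ]]
go cm [ 0.1120537   0.03625954 11.31060428]
```

View pics/p1.png

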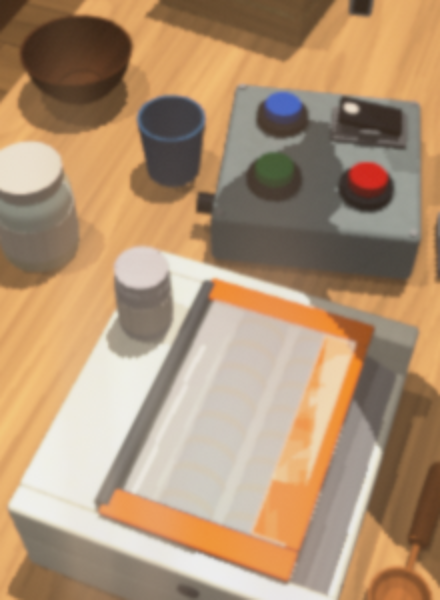

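The guard stays shut after release, and nothing else has moved. Now down onto the dot.

```bash
python3 -m inch '[0.1,0,3,0, 0,0,3.5,0, 0,0,3,0, 0,0,0.8,0, 0,0,0,0]'; python3 -m inch '[0,0,0.3,0, 0,0,0.3,0, 0,0,0.3,0, 0,0,0.3,0, 0,0,0,0]';  python3 -m inch '[0,0,0.2,0, 0,0,0.2,0, 0,0,0.1,0, 0,0,0,0, 0,0,0,0]'
```

```text
clock: 5.82
tcp_pos: [0.5446, -0.218, 0.1177]
orientation: [-0.002, -0.117, 0.993, 0.002]
wrist_force: [-0.6, 0.3, 0.6]
finger_gap: -0.0003
grip_force: 0.0
clock: 6.23
tcp_pos: [0.5468, -0.2193, 0.1086]
orientation: [0.0, -0.118, 0.993, -0.0]
wrist_force: [-0.3, 0.2, -0.5]
finger_gap: 0.0002
grip_force: 0.0
clock: 6.65
tcp_pos: [0.5468, -0.2193, 0.1035]
orientation: [0.0, -0.118, 0.993, -0.0]
wrist_force: [0.3, -0.4, 1.4]
finger_gap: -0.0
grip_force: 0.8
```

```bash
python3 -m inch '[0,0,0.2,0, 0,0,0.1,0, 0,0,0.1,0, 0,0,0,0, 0,0,0,0]'; python3 -m inch '[0,0,0.1,0, 0,0,0.1,0, 0,0,0.1,0, 0,0,0,0, 0,0,0,0]'
```

```text
clock: 7.07
tcp_pos: [0.5471, -0.2193, 0.0995]
orientation: [0.001, -0.118, 0.993, -0.0]
wrist_force: [3.2, 0.9, 3.0]
finger_gap: 0.0
grip_force: 1.8
clock: 7.48
tcp_pos: [0.5473, -0.2194, 0.099]
orientation: [0.001, -0.118, 0.993, -0.001]
wrist_force: [-1.1, 3.8, 19.1]
finger_gap: 0.0001
grip_force: 8.8
```

The force rose to 19 N with the tip at 88 mm, which matches the on height. I'll lift, move over green and check the rocker.

```bash
python3 -m inch '[0,0,-3,0, 0,0,-3,0, 0,0,-3,0, -2.1,3,0,0, -2.1,3,0,0]'; python3 -m inch '[-2.1,3,0,0, 0,0,0,0, 0,0,0,0, 0,0,0,0, 0,0,0,0]'; python3 - <<'E'
from m import *
s=get_state();print(s['tcp_pos'],s['wrist_force']); Rm=rot(s['orientation'])
print('go cm', 100*Rm.T@(np.array([.588,-.1160,.105])-s['tcp_pos']))
im,ci=shot('side'); g=cv2.cvtColor(im,cv2.COLOR_RGB2GRAY); w=(368,155,392,175); p=g[w[1]:w[3],w[0]:w[2]]
c,st,_=biggest(((g>.7*p.max())*255).astype(np.uint8),w); print('dot',c,st,p.max(),'expect off',proj(ci,[.5425,-.2195,.096]),'on',proj(ci,[.5425,-.2195,.088]))
cv2.imwrite('pics/p2.png',cv2.resize(im[130:270,280:440],None,fx=4,fy=4)[:,:,::-1])
E
```

```text
clock: 7.9
tcp_pos: [0.5734, -0.1526, 0.188]
orientation: [0.001, -0.115, 0.993, -0.001]
wrist_force: [-0.3, -0.1, -0.3]
finger_gap: 0.0
grip_force: 0.0
clock: 8.32
tcp_pos: [0.5858, -0.1178, 0.1856]
orientation: [-0.001, -0.117, 0.993, 0.0]
wrist_force: [-0.5, 0.0, -0.6]
finger_gap: -0.0001
grip_force: 0.0
[ 0.58582398 -0.11777396  0.18558765] [-0.47118017  0.01454034 -0.56169894]
go cm [-0.26764831  0.11832983  8.0583417 ]
dot [380.08256881 156.85321101] [368 155  24   6 109] 221 expect off [[380.64973867 163.52692223]] on [[380.21619473 166.49064394]]
```

View pics/p2.png

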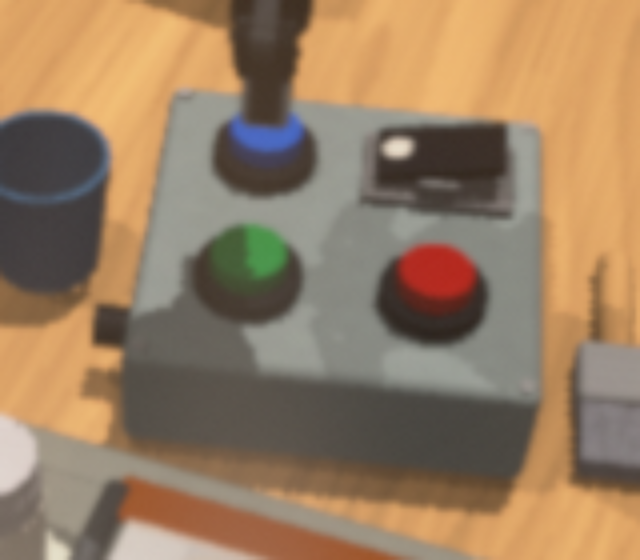

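In the crop the dot is at (398,148), which is full-picture (379.5,167). That matches the on position of row 166.5 (off would be 163.5). I'll check it numerically while moving down to just above green.

```bash
python3 -m inch '[-0.2,0.1,3,0, 0,0,3,0, 0,0,1.8,0, 0,0,0,0, 0,0,0,0]'; python3 - <<'E'
from m import *
im,ci=shot('side'); g=cv2.cvtColor(im,cv2.COLOR_RGB2GRAY); w=(371,161,390,174); p=g[w[1]:w[3],w[0]:w[2]]
c,st,_=biggest(((g>.7*p.max())*255).astype(np.uint8),w); print('dot side',c,st,p.max())
im,ti=shot('top'); g=cv2.cvtColor(im,cv2.COLOR_RGB2GRAY); w=(415,243,440,262); p=g[w[1]:w[3],w[0]:w[2]]
d,st,_=biggest(((g>.7*p.max())*255).astype(np.uint8),w); print('dot top',d,st,p.max()); print(cross(ti,d,ci,c))
s=get_state();print(s['tcp_pos'],s['wrist_force'])
E
```

```text
clock: 8.78
tcp_pos: [0.5873, -0.1164, 0.1077]
orientation: [-0.001, -0.117, 0.993, 0.0]
wrist_force: [-0.1, -0.0, -0.3]
finger_gap: -0.0
grip_force: 0.0
dot side [379.12 166.44] [376 165   7   4  25] 221
dot top [426.91489362 251.95531915] [415 243  25  19 470] 97
(array([ 0.54605192, -0.22600943,  0.08156861]), np.float64(1.396878527687898e-05))
[ 0.58894445 -0.11644941  0.10964328] [-0.42036411 -0.11639161  0.09541402]
```

The side dot at row 166.4 agrees with on. The top reading isn't valid because the hand hides the dot. Now I press green.

```bash
python3 -m inch '[0,0,0.3,0, 0,0,0.3,0, 0,0,0.2,0, 0,0,0.2,0, 0,0,0,0]'; python3 -m inch '[0,0,0.2,0, 0,0,0.2,0, 0,0,0.1,0, 0,0,0,0, 0,0,0,0]'
```

```text
clock: 9.3
tcp_pos: [0.5897, -0.1161, 0.0992]
orientation: [0.001, -0.118, 0.993, -0.001]
wrist_force: [1.4, -2.0, 5.6]
finger_gap: -0.0
grip_force: 2.7
clock: 9.72
tcp_pos: [0.5897, -0.1161, 0.0969]
orientation: [0.002, -0.118, 0.993, -0.001]
wrist_force: [-4.1, 0.3, 18.7]
finger_gap: 0.0002
grip_force: 9.8
```

```bash
python3 -m inch '[0,0,0,0, 0,0,0,0, 0,0,0.1,0, 0,0,0.1,0, 0,0,0,0]'; python3 - <<'E'
from m import *
im,ci=shot('side'); cv2.imwrite('pics/k1.png',cv2.resize(im[150:240,300:420],None,fx=5,fy=5,interpolation=cv2.INTER_CUBIC)[:,:,::-1])
s=get_state();print(s['tcp_pos'],s['wrist_force'],s['ft_torque'],s['tau'])
E
```

```text
clock: 10.13
tcp_pos: [0.5898, -0.1162, 0.0967]
orientation: [0.002, -0.118, 0.993, -0.002]
wrist_force: [-7.8, 1.2, 28.7]
finger_gap: 0.0001
grip_force: 15.1
[ 0.58980549 -0.11616275  0.09671588] [-7.92737697  0.36093842 29.95040422] [ 0.09509487  1.67548148 -0.00963442] [ 6.25427607e-01 -3.53663492e+01  2.06216490e+01 -3.33953261e+00
  6.27375394e-01 -3.34584423e-03]
```

View pics/k1.png

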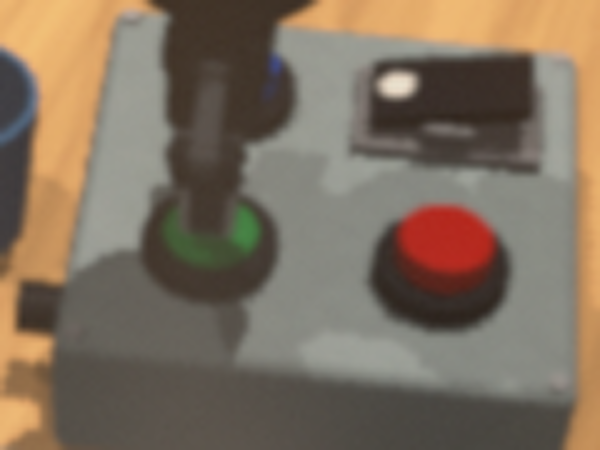

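The key hits a hard stop (29 N, only 0.2 mm of motion), but the tip is at about 86 mm and I expected 82. I'll compare the cap's image against the up state before trusting it.

```bash
python3 - <<'E'
from m import *
im,ci=shot('side'); old=cv2.imread('pics/side1.png')[:,:,::-1]
for nm,I in (('old',old),('now',im)):
    m=masks(I)['green']; c,s,l=biggest(m,(325,175,360,215)); print(nm,c,s)
    for u in (335,337,340,343,346,348,350):
        print(u,'sat G-R', (I[184:210,u,1].astype(int)-I[184:210,u,0]).tolist())
for z in (.09,.086,.082):
    for cx in ((.588,-.116),):
        a=np.linspace(0,2*np.pi,60); P=np.c_[cx[0]+.019*np.cos(a),cx[1]+.019*np.sin(a),0*a+z]; q=proj(ci,P); print(z,'top ellipse',q.min(0).round(1),q.max(0).round(1))
a=np.linspace(0,2*np.pi,60)
t=get_state(); print(t['tcp_pos']); p=t['tcp_pos'].copy(); p[2]-=.011; print('tip px',proj(ci,p))
E
```

```text
old [341.62307692 192.25384615] [334 188  17  10 130]
335 sat G-R [0, 2, 4, 17, 40, 59, 65, 66, 66, 67, 65, 60, 50, 31, 12, 5, 3, -3, -11, -11, -12, -12, -12, -12, -11, -8]
337 sat G-R [1, 4, 19, 48, 63, 67, 65, 66, 65, 65, 66, 65, 64, 53, 33, 13, 5, 2, -2, -9, -12, -12, -13, -12, -13, -9]
340 sat G-R [3, 14, 42, 62, 66, 66, 66, 65, 65, 65, 65, 66, 67, 65, 55, 31, 11, 6, 3, -3, -10, -12, -12, -13, -12, -12]
343 sat G-R [3, 14, 42, 62, 65, 66, 65, 65, 65, 66, 66, 66, 67, 65, 57, 37, 14, 6, 3, -2, -10, -13, -12, -11, -12, -11]
346 sat G-R [0, 2, 17, 47, 64, 66, 67, 65, 66, 66, 66, 67, 66, 63, 49, 24, 9, 3, 0, -7, -11, -12, -11, -11, -12, -9]
348 sat G-R [0, 1, 6, 22, 46, 63, 67, 68, 65, 67, 68, 66, 63, 50, 28, 10, 4, 1, -7, -11, -12, -12, -12, -11, -11, -8]
350 sat G-R [0, 1, 1, 4, 11, 29, 46, 55, 62, 63, 59, 52, 36, 16, 5, 1, -4, -8, -11, -11, -11, -12, -11, -11, -7, -4]
now [349.         195.28571429] [348 193   3   5   7]
335 sat G-R [-12, -11, -10, -7, -8, -9, -7, 0, 8, 11, 12, 14, 20, 25, 25, 22, 14, 2, -7, -11, -11, -12, -11, -11, -9, -7]
337 sat G-R [-11, -12, -12, -10, -9, -9, 
[... 205 characters left out ...]
 -10, -9]
343 sat G-R [-11, -11, -11, -11, -11, -10, -11, -10, -10, -10, -11, -10, -6, 2, 9, 11, 12, 13, 11, 3, -6, -9, -10, -10, -11, -10]
346 sat G-R [-11, -12, -10, -10, -9, -9, -8, -4, 1, 4, 9, 14, 21, 29, 27, 16, 11, 10, 5, -4, -9, -10, -11, -10, -9, -8]
348 sat G-R [-2, -4, -4, -3, -3, -5, 3, 26, 45, 52, 55, 57, 58, 58, 50, 34, 19, 8, -3, -9, -10, -11, -10, -11, -8, -6]
350 sat G-R [0, 0, 0, 1, 0, -2, -5, 2, 21, 39, 49, 54, 55, 50, 42, 26, 8, -4, -8, -9, -10, -9, -10, -8, -5, -2]
0.09 top ellipse [332.5 186.1] [352.3 200.1]
0.086 top ellipse [332.5 187.6] [352.1 201.6]
0.082 top ellipse [332.4 189.1] [352. 203.]
[ 0.58981253 -0.1161548   0.09673531]
tip px [[341.4284161  194.28882001]]
```

The cap edge is about 3 px lower on most columns, which is what 8 mm of travel gives. The forces agree too: 5.6 N at 2.5 mm before the stop, where a 2–7 N spring predicts 5.4 N. So the key is fully down with 29 N on it, and I'm handing in.

```bash
python3 - <<'E'
from h import *
s=get_state();print(s['clock'],s['tcp_pos'],s['wrist_force']); print(env.hand_in())
E
```

```text
10.2333 [ 0.58981253 -0.1161548   0.09673531] [-8.46938334  1.23931505 30.95483648]
the job is handed in; nothing more can be done
None
```

I shut the guard, switched the power rocker on, and handed in at 10.2 s with the fingertips holding the green key on its stop at about 30 N; no verdict came back, and the key's last few millimetres are judged from force and image, since the fingertips read about 4 mm higher than expected.

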